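# Open the saw's chip box: shut the gate, try the lid, free its catch, hold it open

### The arm

A 7-joint arm with a two-finger parallel gripper is mounted at the origin on the work surface. World frame = base frame: x ahead of the robot, y to its left, z up, the work surface at z = 0. Lengths are in m, angles in degrees, forces in N, time in s.
With the tool pointing down it reaches from about 0.4 to 0.875 m from the base axis. Payload 19.3 kg.
Tool frame: the origin (TCP) lies at the very end of the fingers, on their centre line; the grasp point (between the pads) lies 19 mm behind it (env.pinch_z is the distance from the TCP to the grasp point, in m); z points along the fingers, y is the line along which they close (so a half turn about z gives the same grasp; the last joint's range is limited). The gripper opens to 85 mm and grips with 20 to 120 N. Pads are 22 mm wide; open, the fingers measure 114 mm over their backs; the gripper's body (76 mm by 85 mm) begins 54 mm behind the grasp point. The pads swing forward as they close: fully open they stand 13 mm farther back than shut.
Start: joints at [-75.069, 29.874, -2.08, 91.645, 1.215, 58.505, -6.463], TCP at [0.203, 0.591, 0.231] pointing down, gripper open.
Joint ranges: [-166.77, 166.77], [-17.47, 122.26], [-85.68, 81.53], [9.62, 139.38], [-72.42, 252.41], [9.2, 110.78], [-144.41, 144.41]. Speed limits (degrees/s): [108.29, 108.29, 136.94, 136.94, 172.46, 172.46, 172.46].

### API

Orientations are given as a 3x3 rotation matrix whose columns are the frame's x, y, z axes.
In Python, from bench import env gives the robot as it stands.
- The arm moves only by the tool servo_tool, never from a script. Its argument "deltas" is one flat list of numbers, 7 for each row, row after row: the turn, a rotation vector about the tool's x, y, z in rad, then the shift along the tool's x, y, z in mm, then the closure, from 0 (fully open) to 1 (shut). In form: [rx, ry, rz, dx, dy, dz, fingers, rx, ry, rz, dx, dy, dz, fingers, ...]. A call has 1 to 20 rows; each row is the pose to reach, as a shift and turn from the pose commanded when the call began, along the tool's axes at that moment; what a row does not reach only later rows make up. A row lasts 1/12 s, in which the tool goes at most 41.7 mm and 7.16 degrees, less where a joint would pass 70% of its speed; a pose out of reach is approached as far as the arm can. A call with a gripper value outside its range is refused whole. The fingers move at their own pace and stop on an object; "force" is the grip in N (left out, the last holds). Time passes only in rows, so rows that repeat a pose let the fingers close. It gives the time, the measured TCP pose, the force, the opening and the grip force at its end, in the units of the state.
- env.state(): the state, without advancing time (a new reading comes with each control period).
- env.capture(name): name is "scene" or "top" or "wrist"; returns (picture, depth): 384x512x3 uint8, red, green, blue; 384x512 float32, m along the optical axis (not along the pixel's ray), 0 where there is no reading.
- env.camera_params(name): a dict with "K" (3x3 intrinsics, pixels), "rvec" (rotation vector, rad) and "tvec" (3), from world to camera coordinates, as OpenCV has them. Camera axes: x right, y down, z forward; pixel columns grow to the right and rows downward; lengths in m; the calibration is good to about 2 mm. A picture is of the moment at which its call begins: read the wrist's pose just before it. camera_params takes no time and is no camera call; for the wrist camera it gives the pose at the moment of the call.
- env.close_job(): hands the job in; it is judged then, once.
The state is a dict: "clock": time; "qpos": joint angles; "qvel": joint speeds; "joint_torque": joint torques, N m; "ee_pos": TCP position; "orientation": TCP orientation; "force": force on the tool from outside, world axes, zero at the start; "torque": the same for the moment, N m; "opening": opening from 0.0 (shut) to 1.0 (fully open); "finger_force": force on a finger pad.
Only numpy, scipy, OpenCV 4.12 (cv2) and the standard library are available. Lean on these libraries where they do the work, as an engineer would, in place of code of your own. Each camera call takes 0.05 s, during which the arm holds its last target. There are 200 camera calls.

### The job

Shut the chip box's blast gate by sliding it fully in under the round inlet port. Then, with the catch knob still where it is, tug the lid up by its bar handle to learn whether the hidden catch is holding it; if it is caught, slide the catch knob all the way across to free it. Lift the lid to about 30 degrees and finish while still gripping its handle and holding it steady there (it falls shut if let go), leaving the loose things on the bench where they lie.

Things in the scene. Friction and masses are not known exactly. Their poses are not given: they have to be found in the camera images.
- chip_box: the saw's chip box, cream with grey ledges, bolted down. Origin: centre of the underside of its shell (240 in x, 220 in y, 100 high). x points from the front (catch ledge) to the lid's hinge, y to the inlet side. Catch ledge: x -170 to -120, full width, 80 high. Inlet ledge: x -60 to 120, y 120 to 235, 70 high, with two guide strips up to 82 high and the port
- gate_grip (a point): the blast gate's upright black handle, 14 thick (x of the box), 24 wide (y), 42 high, on the front end of a 4 mm steel plate that slides under the port. This point is on its middle line, 12 below its top, 106 above the bench; nothing else within 50 mm of it is higher than 82, and the lid's edge (107) is 75 away. Pinch it across y
- gate (a joint): how far the gate is slid in, m along the box's +x: 0 fully open (drawn out towards the catch side), 0.065 fully shut against its stop. Stays where it is left; sliding takes about 2.5 N
- lid_handle (a point): middle of the lid's bar handle: black round bar 12 thick, 120 long, parallel to the box's y, on two posts 108 apart. With the lid shut its axis is 40 above the lid's top, 147 above the bench, 85 in front of the box's centre. Pinch it across x between the posts; it may turn in the fingers as the lid lifts. Moves with the lid
- port (a point): centre of the mouth of the round black inlet port, 80 across, 116 above the bench, opening upwards; fixed to the box above the gate's plate
- lid_hinge (a point): a point on the lid's hinge axis (parallel to the box's y), at mid width, 115 behind the box's centre and 100 above the bench. With the lid shut the handle's axis is 200 in front of it and 46 above it
- lid (a joint): lid angle, rad: 0 shut, grows as the front edge rises, stop at 1.2. The cream lid is 236 by 220 by 6, weighs 0.4 to 0.85 kg (2 to 5 N at the handle) and falls shut when let go. If the catch holds it, it rises only about 0.03 rad (6 mm at the handle), then stops hard; if not, it just comes up
- knob_grip (a point): the catch knob: black upright round knob 22 across, 38 tall, on the catch ledge near its -y end. This point is on its axis, 11 below its top, 108 above the bench. Pinch it across y. The tongue it pushes is inside the box and unseen: the knob looks the same whether the catch holds or not
- catch_knob (a joint): how far the catch knob is slid, m along the box's +y: starts within 3 mm of 0, stop at 0.040. Slid fully across it always frees the lid; knob and tongue stay where left, so the lid stays free. Takes 2 to 5 N. Sliding it before the lid has been tugged spoils the test
- tape: bystander: teal tape measure, 70 by 34 by 62 high, to the -y side of the box; origin under its centre
- jar: bystander: glass screw jar with steel lid, 60 across, 75 high, to the -y side of the box; origin under its centre
- wrench: bystander: steel wrench 170 long, lying in front of the catch ledge
- driver: bystander: black-handled screwdriver 180 long, lying in front of the box
- offcut: bystander: oak offcut 45 by 100 by 22 high, on the bench in front of the gate; origin under its centre
- glue: bystander: white glue bottle, 56 across, 160 high, on the left of the bench
- square: bystander: carpenter's square, stock 120 by 22 by 18 with a 200 mm blade, on the right of the bench

How it is judged (in metres and radians):
On the way, in this order (a step that is already met when the one before it is completed fails the run):
1. the blast gate is fully shut (value of joint gate above 0.06 m), for 0.1 s.
2. the lid is tugged up, with the catch knob not yet moved (value of joint lid above 0.014 rad and value of joint catch_knob below 0.008 m and contact force between the fingers and lid above 0.5 N), for 0.1 s.
3. the lid is lifted to about 30 degrees (value of joint lid above 0.4 rad), for 0.2 s.
At the end, for the whole second after the job is handed in: the lid stands steady (under 0.08 rad/s) between 0.40 and 0.66 rad (23 to 38 degrees) open, the fingers still bearing on it with more than 1 N, and the blast gate is shut (past 58 of its 65 mm) (value of joint lid between 0.4 and 0.66 rad and velocity of joint lid between -0.08 and 0.08 rad/s and contact force between the fingers and lid above 1 N and value of joint gate above 0.058 m); the arm keeps its last pose, push and grip.
It fails at once if the lid is opened while the blast gate is open (value of joint lid above 0.06 rad and value of joint gate below 0.055 m).
It fails at once if a loose thing on the bench is pushed more than 30 mm or knocked about (distance of any of tape, jar, wrench, driver, offcut, glue, square from where it was at the start of the episode above 0.03 m).
It also fails if it takes over 69 s, if anything falls off the work surface, if the arm or the gripper's body presses on something with over 40 N, if the wrist force passes 120 N, or if a joint passes its speed limit or range.

## Working session

There is one attempt and no reset: what is moved stays moved. The work goes in short steps, Python scripts to look and compute and a tool call to move; the robot and the scene stay as the last step left them, time stands still between calls to the robot, and variables do not carry over. Pictures are saved under pics/ and viewed, at most 10 in all, crops included, and the job is handed in when it is done.

Besides the shell and the picture viewer there is one more tool, called after ">>>" in YAML: its name, and indented under it one key for each argument. servo_tool: Moves the arm, as the interface text tells. Its arguments: {"type":"object","properties":{"deltas":{"type":"array"},"force":{"type":"number"}},"required":["deltas"]}

```bash
mkdir -p pics; cat > h.py <<'E'
import numpy as np, cv2
from bench import env
def cam(n):
    p=env.camera_params(n);K=np.array(p["K"],float);R=cv2.Rodrigues(np.array(p["rvec"],float))[0];t=np.array(p["tvec"],float).ravel()
    return K,R,t
def ray(c,uv,z):
    K,R,t=c;d=R.T@np.linalg.inv(K)@np.array([uv[0],uv[1],1.]);o=-R.T@t
    return o+d*(z-o[2])/d[2]
def pts(c,depth):
    K,R,t=c;v,u=np.indices(depth.shape);P=np.stack([(u-K[0,2])/K[0,0]*depth,(v-K[1,2])/K[1,1]*depth,depth],-1)
    return (P-t)@R
def proj(c,P):
    K,R,t=c;q=K@(R@np.array(P)+t);return q[:2]/q[2]
E
python3 - <<'E'
from h import *
for n in("top","scene"):
    c=cam(n);im,d=env.capture(n);np.savez(f"pics/{n}.npz",im=im,d=d,K=c[0],R=c[1],t=c[2])
    cv2.imwrite(f"pics/{n}.png",im[:,:,::-1]); print(n,-c[1].T@c[2],c[0][0,0])
s=env.state();print(s["clock"],s["ee_pos"],s["orientation"],s["force"],s["opening"],env.pinch_z)
E
```

```text
top [ 0.40990162 -0.05549563  1.60555486] 473.2336701514132
scene [1.09352165 0.56374006 1.19202862] 403.2600157155416
0.1 [0.20295608 0.59084291 0.23080159] [[-9.45763849e-01  3.24854869e-01 -2.35905918e-04]
 [ 3.24854946e-01  9.45763407e-01 -9.17611238e-04]
 [-7.49792941e-05 -9.44478741e-04 -9.99999551e-01]] [-0.36948462  0.1435656   0.46314693] 1.0017944106697618 0.0187
```

View pics/top.png

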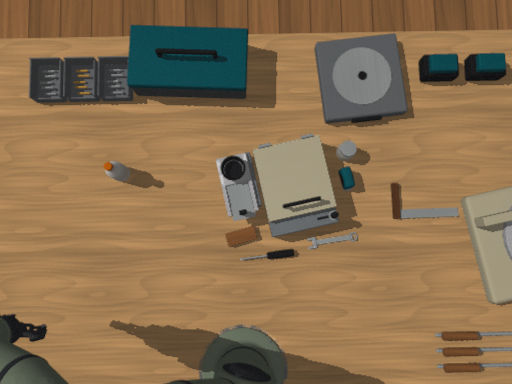

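View pics/scene.png

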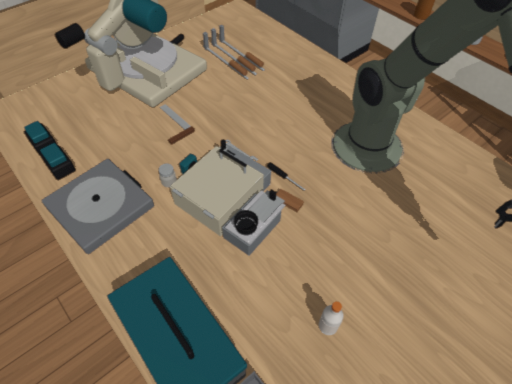

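```bash
python3 - <<'E'
from h import *
im={};D={};C={}
for n in("top","scene"):
    f=np.load(f"pics/{n}.npz");C[n]=(f["K"],f["R"],f["t"]);im[n]=f["im"];D[n]=f["d"]
I=im["top"];g=I.max(2)
m=(g<45).astype(np.uint8);roi=np.zeros_like(m);roi[130:245,212:350]=1
k,l,st,ce=cv2.connectedComponentsWithStats(m*roi)
P=pts(C["top"],D["top"])
for i in range(1,k):
    if st[i,4]>8:
        z=P[l==i]; print(st[i],ce[i].round(1),"depthmean",np.median(z,0).round(3),"zmax",z[:,2].max().round(3))
# lid via height
z=P[...,2];lm=((z>.098)&(z<.114)&(I.min(2)>90)&(np.indices(z.shape)[1]>248)).astype(np.uint8)*roi
cs=cv2.findContours(lm,0,2)[0];c=max(cs,key=cv2.contourArea)
w=np.array([ray(C["top"],p[0],.106)[:2] for p in c],np.float32);r=cv2.minAreaRect(w);print(r,cv2.boxPoints(r))
for n in im:
  r=(slice(125,250),slice(205,360)) if n=="top" else (slice(130,255),slice(165,310))
  cv2.imwrite(f"pics/{n}_c.png",cv2.resize(im[n][r][:,:,::-1],None,fx=5,fy=4.8 if 0 else 4.7,interpolation=cv2.INTER_CUBIC)[:600,:800])
E
```

```text
[221 157  24  23 383] [232.7 168.1] depthmean [0.654 0.017 0.087] zmax 1.606
[339 171   5  17  32] [341.3 178.8] depthmean [ 0.619 -0.342  0.04 ] zmax 0.059
[284 197  36  11  87] [301.6 201.9] depthmean [ 0.535 -0.194  0.152] zmax 1.606
[240 210   7   5  27] [242.8 212.1] depthmean [ 0.51  -0.014  0.118] zmax 0.123
[331 212   7   6  34] [334.3 214.6] depthmean [ 0.495 -0.3    0.119] zmax 0.126
[318 216  10   4  13] [322.5 217.5] depthmean [ 0.491 -0.267  0.081] zmax 0.086
((0.6241555213928223, -0.17683003842830658), (0.2477244883775711, 0.22016599774360657), 11.694523811340332) [[ 0.48055127 -0.09413821]
 [ 0.5251775  -0.30973408]
 [ 0.7677598  -0.25952187]
 [ 0.72313356 -0.043926  ]]
```

View pics/top_c.png

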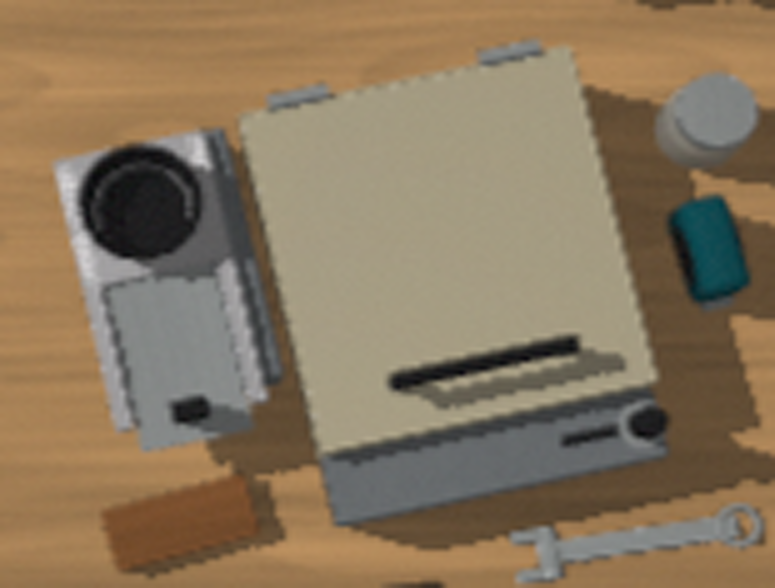

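```bash
cat >> h.py <<'E'
from scipy.spatial.transform import Rotation as Ro
def row(p,ydeg):
    """row (rot, mm) taking the tool to TCP p, pointing down, closing line at ydeg in world"""
    s=env.state();R0=np.array(s["orientation"]);a=np.radians(ydeg)
    y=np.array([np.cos(a),np.sin(a),0]);z=np.array([0,0,-1.]);R=np.column_stack([np.cross(y,z),y,z])
    return np.r_[Ro.from_matrix(R0.T@R).as_rotvec().round(3),(R0.T@(np.array(p)-s["ee_pos"])*1e3).round(1)]
E
python3 - <<'E'
from h import *
f=np.load("pics/top.npz");c=(f["K"],f["R"],f["t"])
G=ray(c,(242.8,212.1),.113);H=ray(c,(301.6,201.9),.150);K=ray(c,(334.3,214.6),.117);Pt=ray(c,(232.7,168.1),.11)
m=((f["im"].max(2)<45)).astype(np.uint8);m[:197]=0;m[208:]=0;m[:,:284]=0;m[:,320:]=0
v,u=np.nonzero(m);w=np.array([ray(c,p,.15)[:2] for p in zip(u,v)],np.float32);L=cv2.fitLine(w,2,0,.01,.01).ravel();print("bar dir",np.degrees(np.arctan2(L[1],L[0])),np.linalg.norm(w.max(0)-w.min(0)))
a=np.radians(11.7);ex=np.array([np.cos(a),np.sin(a)]);ey=np.array([-ex[1],ex[0]])
for n,q in zip("GHKP",(G,H,K,Pt)):print(n,q.round(4),"rel handle in box",(q[:2]-H[:2])@ex,(q[:2]-H[:2])@ey)
print(row([G[0]+.0,G[1],.20],-78.3))
E
```

```text
bar dir -78.38498 0.11280034
G [ 0.5102 -0.0131  0.113 ] rel handle in box 0.012198512644645767 0.18447240968211354
H [ 0.5357 -0.1963  0.15  ] rel handle in box 0.0 0.0
K [ 0.4964 -0.3013  0.117 ] rel handle in box -0.05980855898089059 -0.09488688618078261
P [0.6518 0.0169 0.11  ] rel handle in box 0.1569734364027336 0.18515154520415256
[-0.000e+00  1.000e-03  2.607e+00 -4.868e+02 -4.714e+02  3.130e+01]
```

>>> servo_tool:
  deltas: [0,0,0.13,-24,-24,0,0,0,0,0.26,-49,-47,0,0,0,0,0.39,-73,-71,0,0,0,0,0.52,-97,-94,0,0,0,0,0.65,-122,-118,0,0,0,0,0.78,-146,-141,0,0,0,0,0.91,-170,-165,0,0,0,0,1.04,-195,-188,0,0,0,0,1.17,-219,-212,0,0,0,0,1.3,-243,-236,0,0,0,0,1.43,-268,-259,0,0,0,0,1.56,-292,-283,0,0,0,0,1.69,-316,-306,0,0,0,0,1.82,-341,-330,0,0,0,0,1.95,-365,-353,0,0,0,0,2.08,-389,-377,0,0,0,0,2.21,-414,-401,0,0,0,0,2.34,-438,-424,0,0,0,0,2.47,-462,-448,10,0,0,0,2.607,-487,-471,20,0]

```text
clock: 1.77
ee_pos: [0.5112, -0.014, 0.2113]
orientation: [[0.954, 0.3, 0.001], [0.3, -0.954, 0.0], [0.001, -0.0, -1.0]]
force: [0.4, 1.3, 0.3]
opening: 0.999
finger_force: 0.0
```

```bash
python3 - <<'E'
from h import *
c=cam("wrist");im,d=env.capture("wrist");np.savez("pics/w1.npz",im=im,d=d,K=c[0],R=c[1],t=c[2])
cv2.imwrite("pics/w1.png",im[:,:,::-1])
print(env.state()["ee_pos"],-c[1].T@c[2],proj(c,[.5102,-.0131,.118]))
E
```

```text
[ 0.51263783 -0.01959534  0.20983551] [0.58518546 0.00983524 0.3547416 ] [257.56701917 188.92149653]
```

View pics/w1.png

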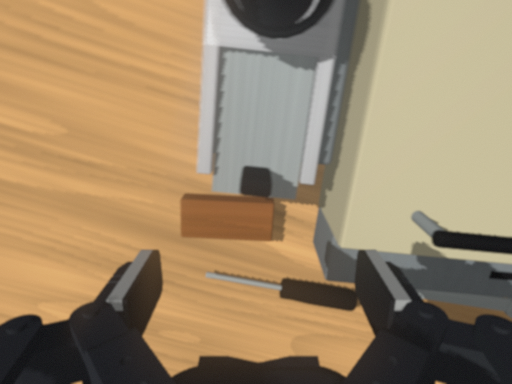

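```bash
python3 - <<'E'
from h import *
print(env.state()["ee_pos"],row([.5102,-.0131,.089],-78.3))
E
```

```text
[ 0.51263783 -0.01959534  0.20983551] [ 3.000e-03 -0.000e+00  8.600e-02 -5.000e-01 -7.300e+00  1.208e+02]
```

>>> servo_tool:
  deltas: [0,0,0,0,0,20,0.4,0,0,0,0,0,40,0.4,0,0,0,0,0,60,0.4,0,0,0,0,0,70,0.4,0,0,0,0,0,70,0.4]
  force: 40

```text
clock: 2.23
ee_pos: [0.5096, -0.0126, 0.1396]
orientation: [[0.952, 0.306, -0.003], [0.306, -0.952, -0.001], [-0.003, -0.0, -1.0]]
force: [-0.8, 0.0, -0.3]
opening: 0.602
finger_force: 0.0
```

```bash
python3 - <<'E'
from h import *
s=env.state();print(s["ee_pos"],s["opening"],row([.5102,-.0131,.089],-78.3))
E
```

```text
[ 0.50956135 -0.0125805   0.139633  ] 0.6015615873596855 [-0.00e+00  3.00e-03  1.07e-01  6.00e-01  7.00e-01  5.06e+01]
```

>>> servo_tool:
  deltas: [0,0,0.05,0,0,10,0.4,0,0,0.1,0.5,0.5,25,0.4,0,0,0.107,0.5,0.5,40,0.4,0,0,0.107,0.5,0.5,50,0.4,0,0,0.107,0.5,0.5,50,0.4,0,0,0.107,0.5,0.5,50,0.9,0,0,0.107,0.5,0.5,50,0.9,0,0,0.107,0.5,0.5,50,0.9,0,0,0.107,0.5,0.5,50,0.9]
  force: 40

```text
clock: 2.98
ee_pos: [0.5116, -0.0107, 0.0925]
orientation: [[0.979, 0.204, 0.001], [0.204, -0.979, 0.003], [0.001, -0.003, -1.0]]
force: [-3.0, 13.9, 12.8]
opening: 0.267
finger_force: 39.3
```

>>> servo_tool:
  deltas: [0,0,0,0,-1.5,-3,0.9,0,0,0,4,-1.5,-3,0.9,0,0,0,12,-1.5,-3,0.9,0,0,0,20,-1.5,-3,0.9,0,0,0,28,-1.5,-3,0.9,0,0,0,36,-1.5,-3,0.9,0,0,0,44,-1.5,-3,0.9,0,0,0,52,-1.5,-3,0.9,0,0,0,58,-1.5,-3,0.9,0,0,0,62,-1.5,-3,0.9,0,0,0,65,-1.5,-3,0.9,0,0,0,67,-1.5,-3,0.9,0,0,0,67,-1.5,-3,0.9,0,0,0,67,-1.5,-3,0.9]

```text
clock: 4.15
ee_pos: [0.5708, 0.0016, 0.0927]
orientation: [[0.979, 0.202, -0.013], [0.202, -0.979, 0.0], [-0.012, -0.003, -1.0]]
force: [-38.3, -1.7, -4.5]
opening: 0.267
finger_force: 39.5
```

>>> servo_tool:
  deltas: [0,0,0,-2,0,0,0.9,0,0,0,-4,0,0,0.9,0,0,0,-4,0,0,0.4,0,0,0,-4,0,0,0.4,0,0,0,-4,0,0,0.4,0,0,0,-4,0,-10,0.4,0,0,0,-4,0,-30,0.4,0,0,0,-4,0,-60,0.4,0,0,0,-4,0,-100,0.3,0,0,0,-4,0,-120,0,0,0,0,-4,0,-120,0,0,0,0,-4,0,-120,0]

```text
clock: 5.15
ee_pos: [0.5736, 0.0014, 0.2163]
orientation: [[0.979, 0.202, 0.003], [0.202, -0.979, 0.001], [0.003, -0.0, -1.0]]
force: [-0.3, -0.6, -0.7]
opening: 1.001
finger_force: 0.0
```

```bash
python3 - <<'E'
from h import *
for n in ("wrist","top"):
    c=cam(n);im,d=env.capture(n);np.savez(f"pics/{n}2.npz",im=im,d=d,K=c[0],R=c[1],t=c[2])
    cv2.imwrite(f"pics/{n}2.png",im[:,:,::-1])
    if n=="wrist":
        u=np.array([.979,.203,0])
        for s in (.058,.061,.065): print(s,proj(c,np.array([.5102,-.0131,.118])+s*u))
print(env.state()["ee_pos"])
E
```

```text
0.058 [260.69705239 195.00034591]
0.061 [260.7053194  191.27455507]
0.065 [260.71643518 186.2648757 ]
[0.57258521 0.00147688 0.21430469]
```

View pics/wrist2.png

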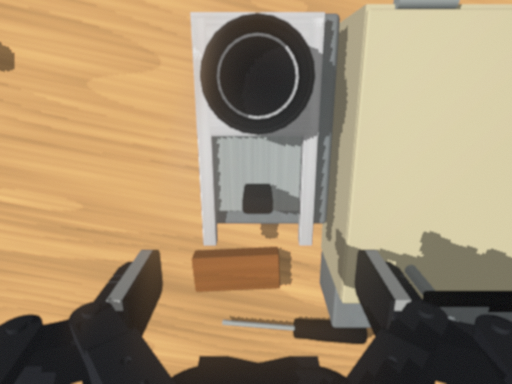

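```bash
python3 - <<'E'
from h import *
a=np.radians(11.7);ex=np.array([np.cos(a),np.sin(a)]);ey=np.array([-ex[1],ex[0]])
for n,bl in (("w1",(225,290,155,205)),("wrist2",(235,285,175,220)),("top",(236,250,205,218)),("top2",(232,256,185,218))):
    f=np.load(f"pics/{n}.npz");c=(f["K"],f["R"],f["t"]);P=pts(c,f["d"]);I=f["im"]
    m=np.zeros(I.shape[:2],np.uint8);m[bl[2]:bl[3],bl[0]:bl[1]]=1;m&=(I.max(2)<60)
    Q=P[m>0];Q=Q[np.abs(Q[:,2]-.118)<.006]
    b=np.column_stack([(Q[:,:2]-[.5357,-.1963])@ex,(Q[:,:2]-[.5357,-.1963])@ey])
    p=P[(np.abs(P[...,2]-.116)<.006)&(I.max(2)<110)]; pb=np.column_stack([(p[:,:2]-[.5357,-.1963])@ex,(p[:,:2]-[.5357,-.1963])@ey]);pb=pb[np.hypot(pb[:,0]-.157,pb[:,1]-.185)<.05]
    print(n,len(b),"x",b[:,0].min(),b[:,0].max(),"y",b[:,1].min(),b[:,1].max(),"z",np.median(Q[:,2]),"port x",pb[:,0].min() if len(pb) else 0,pb[:,0].max() if len(pb) else 0)
E
```

```text
w1 464 x 0.00751525348552992 0.019924932861113513 y 0.17573112023001936 0.1962562515950606 z 0.11801166462223525 port x 0.11629304615917582 0.14175653065669996
wrist2 25 x 0.06759351396805438 0.06873140335007794 y 0.17740319256784123 0.19129983356131855 z 0.11435506426923894 port x 0.11699147238887891 0.19506066588778023
top 23 x 0.008095764855796633 0.018803740460136588 y 0.17457187534474902 0.1943949090475589 z 0.11821090076429187 port x 0.12022252746342023 0.19759089456660822Traceback (most recent call last):
  File "<stdin>", line 9, in <module>
    return umr_minimum(a, axis, None, out, keepdims, initial, where)
ValueError: zero-size array to reduction operation minimum which has no identity
```

```bash
python3 - <<'E'
from h import *
a=np.radians(11.7);ex=np.array([np.cos(a),np.sin(a)]);ey=np.array([-ex[1],ex[0]])
c=cam("wrist");im,d=env.capture("wrist");np.savez("pics/wrist3.npz",im=im,d=d,K=c[0],R=c[1],t=c[2])
for n,u in (("w1",256),("wrist2",257),("wrist3",257)):
    f=np.load(f"pics/{n}.npz");P=pts((f["K"],f["R"],f["t"]),f["d"])
    for v in range(160,220,4):
        q=P[v,u];print(n,v,((q[:2]-[.5357,-.1963])@ex).round(4),q[2].round(4),f["im"][v,u])
E
```

```text
w1 160 0.0242 0.0767 [159 164 160]
w1 164 0.0206 0.0763 [157 162 159]
w1 168 0.0193 0.0849 [61 60 57]
w1 172 0.0195 0.098 [54 52 51]
w1 176 0.0197 0.11 [52 49 45]
w1 180 0.0187 0.117 [55 52 49]
w1 184 0.0162 0.119 [55 51 47]
w1 188 0.0131 0.119 [54 50 46]
w1 192 0.0098 0.1183 [52 48 44]
w1 196 0.006 0.1167 [92 68 50]
w1 200 -0.0345 0.0149 [110  76  50]
w1 204 -0.0362 0.0225 [144  94  57]
w1 208 -0.041 0.0218 [150  99  58]
w1 212 -0.0452 0.0228 [153 101  60]
w1 216 -0.0501 0.022 [149  97  56]
wrist2 160 0.0873 0.0747 [169 175 172]
wrist2 164 0.0841 0.0761 [169 174 171]
wrist2 168 0.0808 0.0773 [171 176 172]
wrist2 172 0.077 0.0766 [170 174 172]
wrist2 176 0.0732 0.076 [169 174 172]
wrist2 180 0.0697 0.0765 [171 175 174]
wrist2 184 0.0683 0.0838 [86 88 85]
wrist2 188 0.0683 0.0949 [60 59 55]
wrist2 192 0.068 0.1044 [59 57 55]
wrist2 196 0.0683 0.1149 [60 57 53]
wrist2 200 0.0663 0.1185 [64 61 56]
wrist2 204 0.0629 0.1182 [64 60 56]
wrist2 208 0.0597 0.1185 [64 60 56]
wrist2 212 0.0562 0.1179 [68 64 59]
wrist2 216 0.0336 0.0723 [135 139 137]
wrist3 160 0.0869 0.0768 [168 174 171]
wrist3 164 0.0834 0.0769 [169 174 171]
wrist3 168 0.0796 0.0763 [170 176 172]
wrist3 172 0.0761 0.0765 [170 175 172]
wrist3 176 0.0726 0.0769 [170 175 171]
wrist3 180 0.069 0.0769 [169 176 173]
wrist3 184 0.0686 0.0874 [64 62 60]
wrist3 188 0.0684 0.0975 [60 59 56]
wrist3 192 0.0682 0.107 [59 58 54]
wrist3 196 0.0677 0.1149 [59 57 52]
wrist3 200 0.0656 0.1181 [63 60 57]
wrist3 204 0.0628 0.1193 [64 60 57]
wrist3 208 0.0593 0.1186 [63 59 55]
wrist3 212 0.0557 0.118 [83 80 78]
wrist3 216 0.0321 0.0702 [135 137 136]
```

```bash
python3 - <<'E'
from h import *
a=np.radians(11.7);ex=np.array([np.cos(a),np.sin(a),0]);ey=np.array([-ex[1],ex[0],0])
t=np.array([.5357,-.1963,.094])+.033*ex+.185*ey
print(t,env.state()["ee_pos"],row(t,-78.3))
E
```

```text
[ 0.5304987 -0.0084518  0.094    ] [0.57239369 0.00137476 0.21389387] [-0.000e+00  1.000e-03 -0.000e+00 -4.290e+01  1.100e+00  1.199e+02]
```

>>> servo_tool:
  deltas: [0,0,0,-20,1,0,1,0,0,0,-43,1,10,1,0,0,0,-43,1,30,1,0,0,0,-43,1,50,1,0,0,0,-43,1,70,1,0,0,0,-43,1,90,1,0,0,0,-43,1,110,1,0,0,0,-43,1,120,1,0,0,0,-43,1,120,1,0,0,0,-40,1,120,1,0,0,0,-36,1,120,1,0,0,0,-32,1,120,1,0,0,0,-29,1,120,1,0,0,0,-27,1,120,1,0,0,0,-27,1,120,1,0,0,0,-27,1,120,1]

```text
clock: 6.63
ee_pos: [0.5422, -0.006, 0.0943]
orientation: [[0.979, 0.201, -0.008], [0.201, -0.98, 0.0], [-0.008, -0.002, -1.0]]
force: [-31.0, -5.6, 19.4]
opening: -0.005
finger_force: 16.1
```

```bash
python3 - <<'E'
from h import *
a=np.radians(11.7);ex=np.array([np.cos(a),np.sin(a)]);ey=np.array([-ex[1],ex[0]])
for n in ("top","top2","wrist3"):
    f=np.load(f"pics/{n}.npz");P=pts((f["K"],f["R"],f["t"]),f["d"]);I=f["im"]
    b0=(P[...,:2]-[.5357,-.1963])@ex-.157;b1=(P[...,:2]-[.5357,-.1963])@ey-.185
    print(n)
    for x in np.arange(-.1,.06,.006):
        m=(abs(b0-x)<.003)&(abs(b1)<.008)&(P[...,2]<.2)
        if m.any():print(round(x*1e3),m.sum(),P[m][:,2].min().round(3),np.median(P[m][:,2]).round(3),np.median(I[m],0),end=" | ")
    print()
f=np.load("pics/wrist3.npz");I=f["im"][:,:,::-1]
o=np.hstack([cv2.resize(I[5:250,185:335],None,fx=2.4,fy=2.4,interpolation=2),cv2.resize(np.load("pics/top2.npz")["im"][145:235,215:265,::-1],(327,588),interpolation=2)])
o=np.clip(o.astype(float)*1.6,0,255).astype(np.uint8);cv2.imwrite("pics/port.png",o);print(o.shape)
E
```

```text
top
-100 10 0.072 0.077 [134. 137. 135.] | -94 7 0.073 0.077 [133. 137. 135.] | -88 10 0.072 0.076 [133. 136. 136.] | -82 9 0.069 0.076 [133. 136. 136.] | -76 10 0.072 0.077 [132.5 136.  135.5] | -70 8 0.07 0.077 [133. 137. 136.] | -64 9 0.073 0.076 [133. 136. 135.] | -58 8 0.072 0.076 [133. 136. 135.] | -52 11 0.07 0.079 [132. 136. 135.] | -46 9 0.074 0.077 [ 99. 101. 101.] | -40 10 0.078 0.082 [92.5 92.  92. ] | -34 13 0.077 0.111 [32. 32. 33.] | -28 5 0.085 0.104 [30. 30. 30.] | -22 7 0.079 0.086 [31. 30. 31.] | -16 11 0.079 0.083 [31. 30. 31.] | -10 9 0.08 0.084 [32. 30. 30.] | -4 8 0.077 0.085 [31.  29.  31.5] | 2 9 0.08 0.085 [31. 30. 31.] | 8 8 0.077 0.085 [28.5 29.5 31. ] | 14 9 0.078 0.084 [26. 27. 27.] | 20 10 0.078 0.084 [22.  24.  23.5] | 26 9 0.079 0.083 [24. 24. 24.] | 32 15 0.075 0.087 [36. 37. 37.] | 38 14 0.102 0.11 [37.  36.  33.5] | 50 1 0.079 0.079 [116.  92.  64.] | 
top2

wrist3
-100 112 0.116 0.118 [64. 59. 55.] | -94 152 0.117 0.118 [63.  59.  55.5] | -88 446 0.075 0.098 [61. 59. 56.] | -82 120 0.075 0.076 [170. 175. 172.] | -76 118 0.074 0.076 [170. 175. 172.] | -70 126 0.075 0.076 [169. 175. 172.] | -64 131 0.074 0.076 [169. 175. 172.] | -58 132 0.075 0.076 [169. 175. 172.] | -52 133 0.075 0.076 [166. 172. 168.] | -46 68 0.075 0.077 [113.5 117.  115. ] | -40 96 0.115 0.117 [55. 55. 55.] | -34 279 0.081 0.107 [50. 50. 50.] | -28 161 0.081 0.084 [48. 47. 47.] | -22 155 0.082 0.084 [44. 43. 44.] | -16 146 0.082 0.084 [43. 42. 43.] | -10 158 0.082 0.084 [42. 41. 41.] | -4 179 0.082 0.084 [42. 40. 40.] | 2 160 0.082 0.084 [43. 41. 41.] | 8 164 0.082 0.084 [44. 42. 41.] | 14 188 0.082 0.084 [45. 41. 40.] | 20 173 0.082 0.084 [46. 42. 38.] | 26 197 0.082 0.084 [51. 45. 40.] | 32 368 0.081 0.106 [59. 49. 39.] | 38 167 0.108 0.116 [68. 58. 49.] | 44 30 0.081 0.083 [199.  179.  159.5] | 
(588, 687, 3)
```

View pics/port.png

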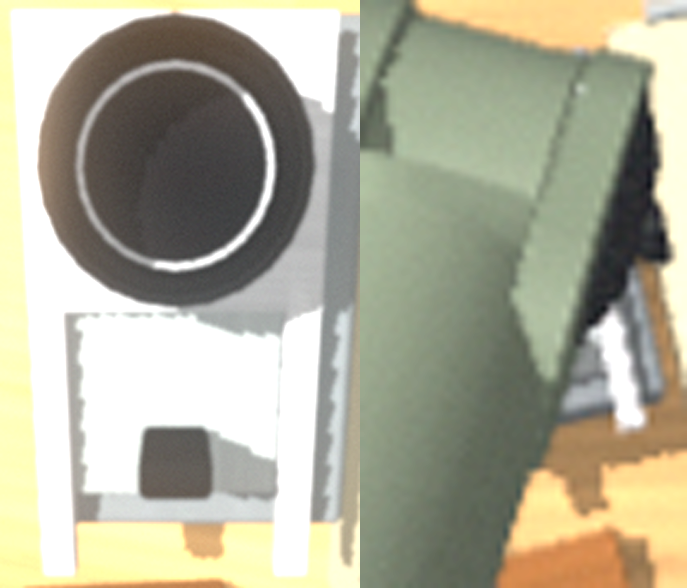

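>>> servo_tool:
  deltas: [0,0,0,-8,0,0,1,0,0,0,-12,0,0,1,0,0,0,-12,0,-30,0.9,0,0,0,-12,0,-60,0.6,0,0,0,-12,0,-90,0.3,0,0,0,-12,0,-110,0.3,0,0,0,-12,0,-110,0.3,0,0,0,-12,0,-110,0.3]

```text
clock: 7.3
ee_pos: [0.5356, -0.007, 0.2057]
orientation: [[0.979, 0.203, 0.003], [0.203, -0.979, 0.001], [0.003, -0.0, -1.0]]
force: [-0.8, -0.6, 0.0]
opening: 0.702
finger_force: 0.0
```

```bash
python3 - <<'E'
from h import *
c=cam("wrist");im,d=env.capture("wrist");P=pts(c,d)
a=np.radians(11.7);ex=np.array([np.cos(a),np.sin(a)]);ey=np.array([-ex[1],ex[0]])
b0=(P[...,:2]-[.5357,-.1963])@ex;b1=(P[...,:2]-[.5357,-.1963])@ey
m=(abs(b1-.185)<.006)&(P[...,2]>.085)&(P[...,2]<.122)&(b0<.11)&(b0>0)
print("gate handle x",np.percentile(b0[m],[2,98]),m.sum())
# handle bar
m=(P[...,2]>.135)&(P[...,2]<.16)&(im.max(2)<80)&(abs(b0)<.03)&(abs(b1)<.08)
print("bar",m.sum(),np.percentile(b0[m],[2,50,98]) if m.any() else 0,np.percentile(b1[m],[1,99]) if m.any() else 0)
s=env.state();print(s["ee_pos"],row([.5357,-.1963,.20],11.7))
E
```

```text
gate handle x [0.05496354 0.06852567] 455
bar 1291 [-0.00556767  0.00187371  0.00552305] [0.01735553 0.06238186]
[ 0.53501514 -0.00708901  0.20464369] [ 1.000e-03 -1.000e-03 -1.571e+00 -3.770e+01  1.854e+02  4.600e+00]
```

>>> servo_tool:
  deltas: [0,0,-0.12,-3,14,0,0.3,0,0,-0.24,-6,28,0,0.3,0,0,-0.36,-9,43,0,0.3,0,0,-0.48,-12,57,0,0.3,0,0,-0.6,-14,71,0,0.3,0,0,-0.72,-17,85,0,0.3,0,0,-0.84,-20,100,0,0.3,0,0,-0.96,-23,114,0,0.3,0,0,-1.08,-26,128,0,0.3,0,0,-1.2,-29,142,0,0.3,0,0,-1.32,-32,156,0,0.3,0,0,-1.44,-35,171,0,0.3,0,0,-1.571,-38,185,0,0.3,0,0,-1.571,-38,185,0,0.3,0,0,-1.571,-38,185,0,0.3,0,0,-1.571,-38,185,0,0.3]

```text
clock: 8.68
ee_pos: [0.5347, -0.1957, 0.2037]
orientation: [[-0.2, 0.98, -0.001], [0.98, 0.2, 0.001], [0.001, -0.001, -1.0]]
force: [-0.2, -0.3, -0.9]
opening: 0.697
finger_force: 0.0
```

```bash
python3 - <<'E'
from h import *
s=env.state();c=cam("wrist");im,d=env.capture("wrist");P=pts(c,d)
a=np.radians(11.7);ex=np.array([np.cos(a),np.sin(a)]);ey=np.array([-ex[1],ex[0]])
b0=(P[...,:2]-[.5357,-.1963])@ex;b1=(P[...,:2]-[.5357,-.1963])@ey
m=(P[...,2]>.135)&(P[...,2]<.16)&(im.max(2)<80)&(abs(b0)<.03)&(abs(b1)<.08)
print("bar",m.sum(),np.percentile(b0[m],[2,50,98]),np.percentile(b1[m],[1,99]),np.percentile(P[m][:,2],98))
m=(P[...,2]>.112)&(P[...,2]<.123)&(im.max(2)<90)&(np.hypot(b0+.06,b1+.095)<.03)
print("knob",m.sum(),np.percentile(b0[m],[2,98]) if m.any() else 0,np.percentile(b1[m],[2,98]) if m.any() else 0)
print(s["ee_pos"],row([.5357,-.1963,.128],11.7))
E
```

```text
bar 2858 [-0.00595165 -0.00122206  0.00371525] [-0.05401029  0.06113083] 0.15390706192563947
knob 281 [-0.06196306 -0.05050183] [-0.10357602 -0.08458587]
[ 0.53474819 -0.19569939  0.20369011] [-1.00e-03 -1.00e-03 -2.00e-03 -1.10e+00  7.00e-01  7.58e+01]
```

Well aligned; descend 76 mm, grip the bar, and tug by 9 mm.

>>> servo_tool:
  deltas: [0,0,0,0,0,20,0.3,0,0,0,0,0,40,0.3,0,0,0,0,0,60,0.3,0,0,0,0,0,74,0.3,0,0,0,0,0,74,0.3,0,0,0,0,0,74,1,0,0,0,0,0,74,1,0,0,0,0,0,74,1,0,0,0,0,0,74,1,0,0,0,0,0,74,1,0,0,0,0,0,74,1]
  force: 50

```text
clock: 9.65
ee_pos: [0.5362, -0.1962, 0.1314]
orientation: [[-0.203, 0.979, 0.003], [0.979, 0.203, -0.0], [-0.001, 0.003, -1.0]]
force: [4.8, 2.5, 4.4]
opening: 0.119
finger_force: 48.8
```

>>> servo_tool:
  deltas: [0,0,0,0,0,-2,1,0,0,0,0,0,-4,1,0,0,0,0,0,-6,1,0,0,0,0,0,-8,1,0,0,0,0,0,-9,1,0,0,0,0,0,-9,1,0,0,0,0,0,-9,1]

```text
clock: 10.23
ee_pos: [0.5382, -0.1958, 0.1403]
orientation: [[-0.204, 0.979, 0.007], [0.979, 0.204, -0.001], [-0.002, 0.006, -1.0]]
force: [20.5, 1.4, -10.2]
opening: 0.118
finger_force: 48.6
```

>>> servo_tool:
  deltas: [0,0,0,0,2,0,1,0,0,0,0,3,-3,1,0,0,0,0,4,-6,1,0,0,0,0,5.6,-10.7,1,0,0,0,0,5.6,-10.7,1,0,0,0,0,5.6,-10.7,1]

```text
clock: 10.73
ee_pos: [0.5412, -0.1951, 0.1505]
orientation: [[-0.203, 0.979, 0.002], [0.979, 0.203, -0.0], [-0.001, 0.002, -1.0]]
force: [7.8, -0.5, -7.7]
opening: 0.116
finger_force: 48.9
```

>>> servo_tool:
  deltas: [0,0,0,0,1.7,-4.8,1,0,0,0,0,3.5,-9.7,1,0,0,0,0,5.5,-14.4,1,0,0,0,0,7.5,-19.1,1,0,0,0,0,9.7,-23.8,1,0,0,0,0,12,-28.4,1,0,0,0,0,14.4,-32.9,1,0,0,0,0,16.9,-37.4,1,0,0,0,0,19.6,-41.8,1,0,0,0,0,22.3,-46.1,1,0,0,0,0,25.2,-50.4,1,0,0,0,0,28.1,-54.6,1,0,0,0,0,31.2,-58.7,1,0,0,0,0,34.3,-62.7,1,0,0,0,0,37.6,-66.7,1,0,0,0,0,40.9,-70.6,1,0,0,0,0,43,-73,1,0,0,0,0,45.1,-75.1,1,0,0,0,0,45.1,-75.1,1,0,0,0,0,45.1,-75.1,1]

```text
clock: 12.4
ee_pos: [0.583, -0.1865, 0.2256]
orientation: [[-0.202, 0.979, -0.003], [0.979, 0.202, 0.0], [0.001, -0.003, -1.0]]
force: [-14.3, -1.1, 7.3]
opening: 0.12
finger_force: 49.4
```

>>> servo_tool:
  deltas: [0,0,0,0,0,0,1,0,0,0,0,0,0,1,0,0,0,0,0,0,1,0,0,0,0,0,0,1,0,0,0,0,0,0,1,0,0,0,0,0,0,1]

```text
clock: 12.9
ee_pos: [0.5829, -0.1865, 0.2255]
orientation: [[-0.202, 0.979, -0.003], [0.979, 0.202, 0.0], [0.001, -0.003, -1.0]]
force: [-15.3, -0.4, 7.9]
opening: 0.117
finger_force: 49.4
```

```bash
python3 - <<'E'
from h import *
s=env.state();print(s["clock"],s["ee_pos"],s["force"],s["opening"],s["finger_force"],np.abs(s["qvel"]).max())
im,d=env.capture("scene");cv2.imwrite("pics/end.png",cv2.resize(im[100:340,120:360,::-1],None,fx=2.5,fy=2.5,interpolation=2))
E
```

```text
12.9 [ 0.58290414 -0.18652562  0.22550762] [-15.31349394  -0.35052057   7.86495167] 0.117214292194689 49.37343657016754 0.11221644723709459
```

View pics/end.png

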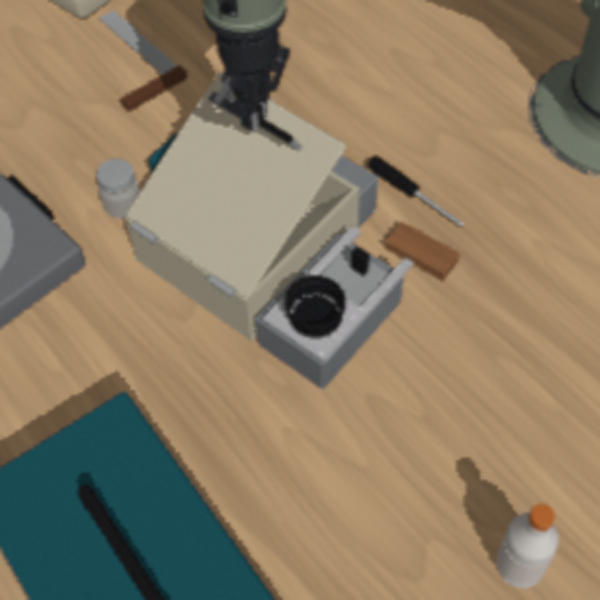

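The view shows the lid standing open about 30° (TCP rose 94 mm, so about 0.53 rad). Its bar is gripped at about (265,130), the gate is in at about (360,262), and the bystanders look undisturbed. I'm handing the job in.

```bash
python3 -c "
from bench import env
print(env.close_job())"
```

```text
the job is handed in; nothing more can be done
None
```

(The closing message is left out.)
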